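Nudge a copper bar out of the packed stock rack and measure it under the bench micrometer

TASK

Measure the copper bar before it goes to the rolling mill: it is packed too tightly in the rack to get fingers beside it, so first nudge it endways along the rack until about a third of its length stands clear of its neighbours, then pick it up, lay it flat on the micrometer's work rest with one end well under the spindle, and let go. Then turn the ratchet knob clockwise, regripping as needed, until the spindle bears on the bar and the ratchet clearly slips, and leave the bar clamped. Leave the other two bars in the rack and the things around where they are.

Things in the scene. Friction and masses are not known exactly. Their poses are not given: they have to be found in the camera images.
- copper_bar_c (a point): centre (half-way up) of the COPPER bar (reddish metal), 130 mm long (its own y), 32 mm wide (x), 14 mm thick (z), about 0.5 kg, loose. It lies in the row of three bars in the rack; any of the three places
- brass_bar_c (a point): centre of the brass bar (yellow metal), same size and axes as the copper bar, loose in the rack
- steel_bar_c (a point): centre of the steel bar (grey metal), same size and axes, loose in the rack
- rack: wooden rack, fixed: board 130 (x) by 190 mm (y), 14 mm thick; origin: centre of its underside. On its top (z = 14 mm) the bars lie side by side, 0.6 mm apart, long sides along the rack's y, centres within 4 mm of y = 0. Cheeks 10 mm wide, 86 mm long, 8.5 mm high flank the row; both ends of the row are open: a bar slides along y either way, taking about 4 N
- anvil (a point): bench micrometer (dark green C-frame, fixed): centre of its anvil face, on the spindle's axis, 45 mm above the bench. Its z is up, its x points from the open throat to the upright. The upright's front face, 24 mm behind this point (x = +24 mm), stops a bar that is pushed in. The upper arm (28 mm wide, x from -16 mm) begins 42 mm above this point; thimble and knob stand on it
- rest_front (a point): front end of the micrometer's work rest, middle of its top edge: a level steel strip 26 mm wide, flush with the anvil face, that runs 95 mm along the micrometer's x from here to the anvil. Axes as anvil. The base below is 66 mm wide and its top lies 18 mm under the rest's top
- spindle: the micrometer's spindle, an 11 mm steel rod above the anvil that moves down without turning; origin at the centre of its lower face. Its opening above the anvil face is 17 to 20 mm at the start; it bears on the bar with about 15 N when the ratchet slips, and stays there by itself when let go
- thimble (a joint): turn of the thimble (rad, positive = clockwise seen from above), 0 = spindle 20 mm open; one turn feeds the spindle down 12 mm (1.91 mm a rad; quick thread). It stays at its height as it turns and takes 0.03 N m
- ratchet (a joint): slip of the ratchet knob against the thimble (rad, positive = clockwise from above). 0 at the start: the knob carries the thimble with it until the spindle bears, then it slips at 0.06 N m and this value grows. It cannot go below 0
- ratchet_grip (a point): centre of the ratchet knob on top of the micrometer, upright cylinder, 22 mm diameter, 28 mm tall (14 mm above and below this point), 132 mm above the anvil face on the spindle's axis; it stays at this height. The thimble under it (26 mm diameter at most) begins 21 mm below this point
- calliper: bystander: sliding calliper lying flat, 54 x 151 x 10 mm, origin under its centre
- vial: bystander: corked glass vial standing, 25 mm diameter, 52 mm tall, origin at its foot
- marker: bystander: black marker pen lying flat, 75 mm, origin under its centre
- loupe: bystander: loupe 24 x 30 x 26 mm, origin under its centre
There are look-alikes about, which are no part of the job. Leave any blue or turquoise look-alike of the part that bears copper_bar_c alone.

How it is judged:
By the outcome, as a careful person would: the job done as asked, in the order asked, and still so for the second after the job is handed in, with the robot touching nothing.
It also fails if it takes over 72 s, if anything falls off the work surface, if the arm or the gripper's body presses on something with over 40 N, if the wrist force passes 120 N, or if a joint passes its speed limit or range.

ROBOT

A 6-joint arm with a two-finger parallel gripper is mounted at the origin on a cart in front of the work surface, level with it; the furniture and walls round the work are solid. World frame = base frame: x ahead of the robot, y to its left, z up, the work surface at z = 0. Lengths are in m, angles in rad, forces in N, time in s.
With the tool pointing down it reaches from about 0.275 to 0.825 m from the base axis. Payload 5.2 kg.
Tool frame: the origin (TCP) lies on the centre line of the jaws, within the pads' length; the fingertips stand 25 mm ahead of it and the grasp point (between the pads) lies 6 mm ahead of it; z points along the fingers, y is the line along which they close (so a half turn about z gives the same grasp; the last joint's range is limited). The gripper opens to 93 mm and grips with 3 to 60 N. Pads are 15 mm wide; open, the fingers measure 128 mm over their backs; the gripper's body (75 mm by 188 mm) begins 65 mm behind the grasp point.
Start: joints at [0.984, 0.259, 1.535, -0, 1.348, -0.203], TCP at [0.206, 0.51, 0.244] pointing down, gripper open.
Joint ranges: [-3.14, 3.14], [-0.91, 2.08], [0.19, 2.58], [-1.22, 4.36], [0.22, 2.71], [-3.12, 3.12]. Speed limits (rad/s): [2.57, 2.57, 3.14, 3.14, 3.14, 3.14].

INTERFACE

Orientations are given as a rotation vector (axis times angle).
In Python, from bench import arm gives the robot as it stands.
- The arm moves only by the tool carry_out, never from a script. Its arguments are lists of equal length, an entry for each row: "xyz": the shift along the tool's x, y, z in cm, a list of three; "spin": the turn about the tool's z in rad. A call has 1 to 8 rows; each row is the pose to reach, as a shift and turn from the pose commanded when the call began, along the tool's axes at that moment; what a row does not reach only later rows make up. A row lasts 1/10 s, in which the tool goes at most 50 mm and 8.59 degrees, less where a joint would pass 70% of its speed; a pose out of reach is approached as far as the arm can. A call with a gripper value outside its range is refused whole. "hand" is the opening, from 0 (shut) to 1 (fully open), set as the call begins (left out, the last holds). The fingers move at their own pace and stop on an object; "force" is the grip in N (left out, the last holds). Time passes only in rows, so rows that repeat a pose let the fingers close. It gives the time, the measured TCP pose, the force, the opening and the grip force at its end, in the units of the state.
- arm.state(): the state, without advancing time (a new reading comes with each control period).
- arm.camera(name): name is "side" or "top"; returns a dict with "image" (384x512x3 uint8, blue, green, red), "intrinsics" (3x3 intrinsics, pixels), "R" (3x3) and "t" (3): a world point X has camera coordinates R X + t. Camera axes: x right, y down, z forward; pixel columns grow to the right and rows downward; lengths in m; the calibration is good to about 2 mm. A picture is of the moment at which its call begins. There is no depth.
- arm.job_done(): hands the job in; it is judged then, once.
The state is a dict: "clock": time; "joint_positions": joint angles; "qd": joint speeds; "effort": joint torques, N m; "ee_pos": TCP position; "tool_rot": TCP orientation; "force": force on the tool from outside, world axes, zero at the start; "torque": the same for the moment, N m; "width": opening from 0.0 (shut) to 1.0 (fully open); "gripper_force": force on a finger pad.
Only numpy, scipy, OpenCV 4.12 (cv2) and the standard library are available. Lean on these libraries where they do the work, as an engineer would, in place of code of your own. Each camera call takes 0.05 s, during which the arm holds its last target. There are 200 camera calls.

## Working session

There is one attempt and no reset: what is moved stays moved. The work goes in short steps, Python scripts to look and compute and a tool call to move; the robot and the scene stay as the last step left them, time stands still between calls to the robot, and variables do not carry over. Pictures are saved under pics/ and viewed, at most 10 in all, crops included, and the job is handed in when it is done.

Besides the shell and the picture viewer there is one more tool, called after "Request:" in YAML: its name, and indented under it one key for each argument. carry_out: Moves the arm, as the interface text tells. Its arguments: {"type":"object","properties":{"xyz":{"type":"array"},"spin":{"type":"array"},"hand":{"type":"number"},"force":{"type":"number"}},"required":["xyz","spin"]}

```bash
mkdir -p pics; ls
python3 - <<'E'
from bench import arm
import cv2,json
import numpy as np
s=arm.state();print(s)
for n in("side","top"):
    c=arm.camera(n);cv2.imwrite(f"pics/{n}0.png",c["image"])
    print(n,c["intrinsics"],c["R"],c["t"])
E
```

```text
pics
{'clock': 0.0, 'joint_positions': array([ 9.84185153e-01,  2.59357044e-01,  1.53605305e+00, -1.33831774e-05,
        1.34799483e+00, -2.02830869e-01]), 'qd': array([1.19220043e-03, 3.07359385e-04, 4.38877952e-04, 9.77100724e-05,
       1.87884353e-03, 2.64738635e-04]), 'effort': array([-2.16408320e-03, -4.37300885e+01, -2.83994168e+01,  7.15667009e-02,
        4.17128624e-02, -1.09340153e-04]), 'ee_pos': array([0.20565742, 0.50957554, 0.24282216]), 'tool_rot': array([-5.99012481e-01, -3.08325783e+00,  2.63511318e-03]), 'force': array([-0.30882194, -0.6285572 , -0.16115162]), 'torque': array([ 0.02614327,  0.01588832, -0.07885832]), 'gripper_force': 0.0, 'width': 0.999363570334744}
side [[419.9277874    0.         247.08524854]
 [  0.         419.9277874  192.29536068]
 [  0.           0.           1.        ]] [[-0.86354128 -0.50401542 -0.01627649]
 [-0.24109716  0.44099584 -0.86452   ]
 [ 0.44290927 -0.74262449 -0.5023348 ]] [0.66367346 0.07872544 1.39168285]
top [[498.13124984   0.         252.40814204]
 [  0.         498.13124984 193.39624685]
 [  0.           0.           1.        ]] [[ 2.40853403e-04 -9.99904336e-01 -1.38297222e-02]
 [-9.91076016e-01  1.60478880e-03 -1.33288239e-01]
 [ 1.33297682e-01  1.37384089e-02 -9.90980819e-01]] [0.40051604 0.56777327 1.37881619]
```

View pics/top0.png

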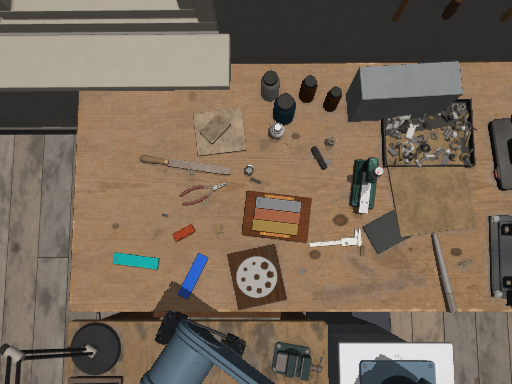

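View pics/side0.png

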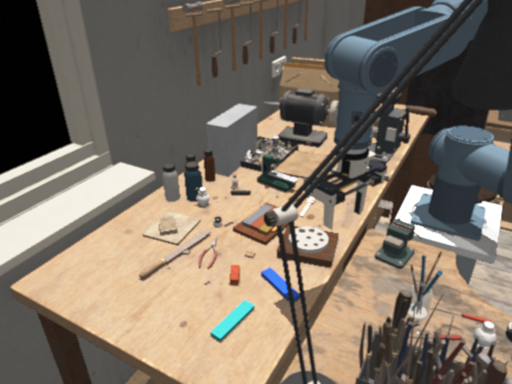

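The top view shows the rack at (277,217) with copper in the middle, bars running roughly along world y, and the micrometer at (366,186). I'll enlarge both.

Run:
```python
import cv2,numpy as np
t=cv2.imread("pics/top0.png");
a=t[140:260,235:395]
cv2.imwrite("pics/c1.png",cv2.resize(a,(800,600),interpolation=cv2.INTER_CUBIC))
s=cv2.imread("pics/side0.png")
a=s[140:250,220:330]
cv2.imwrite("pics/c2.png",cv2.resize(a,(600,600),interpolation=cv2.INTER_CUBIC))
```

```text
(no output)
```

View pics/c1.png

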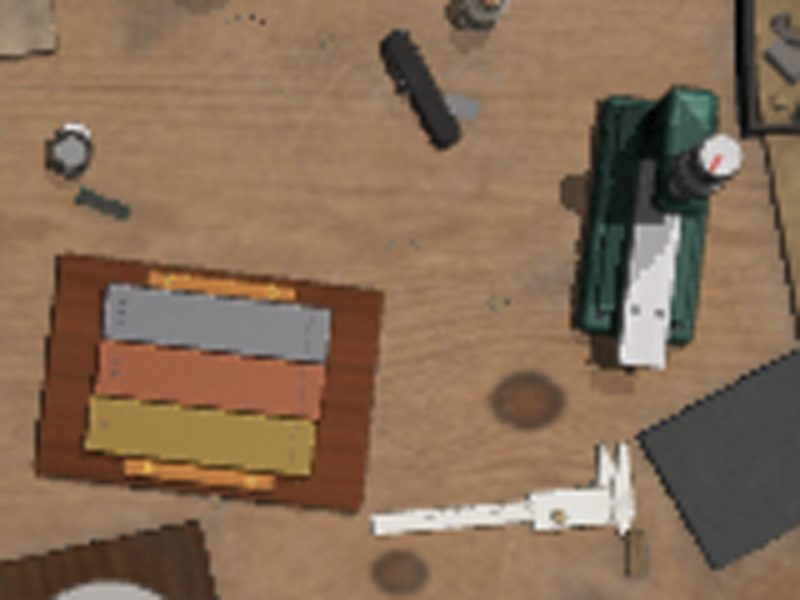

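View pics/c2.png

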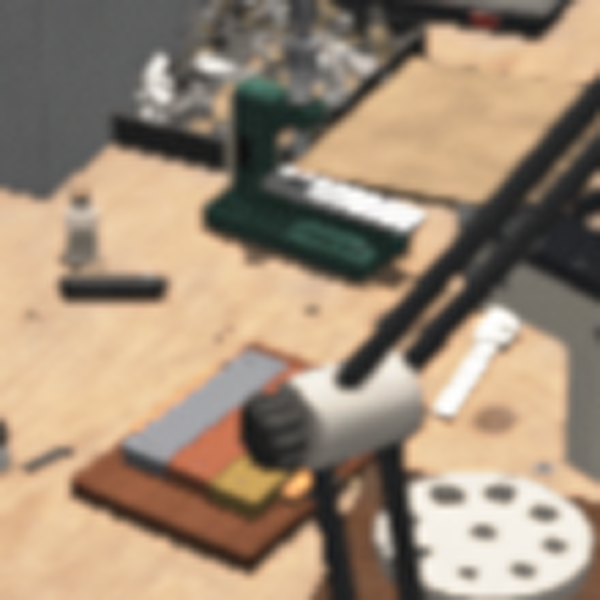

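Crops: steel, copper, brass from top to bottom; copper spans top-view (255,208)–(300,224). The rest's front end is at about (363,213), the knob top at about (379,171). Now measuring.

```bash
cat > h.py <<'E'
import cv2,numpy as np
def ray(c,uv,z):
    uv=np.atleast_2d(np.float64(uv));p=np.c_[uv,np.ones(len(uv))]@np.linalg.inv(c["intrinsics"]).T
    d=p@c["R"];o=-c["R"].T@c["t"];return o+d*((z-o[2])/d[:,2])[:,None]
def blob(c,mask,box,z):
    u0,v0,u1,v1=box;m=np.zeros(mask.shape,np.uint8);m[v0:v1,u0:u1]=mask[v0:v1,u0:u1]
    cs=cv2.findContours(m,cv2.RETR_EXTERNAL,cv2.CHAIN_APPROX_NONE)[0]
    k=max(cs,key=cv2.contourArea)
    mm=cv2.drawContours(np.zeros_like(m),[k],-1,1,-1);v,u=np.nonzero(mm)
    P=ray(c,np.c_[u,v],z)[:,:2];r=cv2.minAreaRect((P*1000).astype(np.float32))
    w,V=np.linalg.eigh(np.cov(P.T));return P.mean(0),r,np.sqrt(12*w),V[:,1],len(u),np.c_[u,v]
E
python3 - <<'E'
from bench import arm
from h import *
c=arm.camera("top");im=c["image"];hsv=cv2.cvtColor(im,cv2.COLOR_BGR2HSV)
print("cam",-c["R"].T@c["t"])
for n,(u,v) in dict(cop=(277,215),br=(275,227),st=(278,204),rest=(364,202),restsh=(364,178),knob=(380,171),board=(247,225),green=(357,190)).items(): print(n,hsv[v,u])
H,S,V=[hsv[...,i].astype(int) for i in range(3)]
def rep(n,m,box,z):
    p,r,s,d,k,uv=blob(c,np.uint8(m),box,z);print(n,p.round(4),r,s.round(4),np.degrees(np.arctan2(d[1],d[0])).round(1),k,uv.min(0),uv.max(0));return uv
rep("copper",((H<=10)|(H>175))&(S>90)&(V>130),(245,195,310,240),.028)
rep("brass",(H>18)&(H<32)&(S>100)&(V>100),(245,215,304,240),.028)
rep("steel",(S<70)&(V>90),(250,190,305,216),.028)
rep("rest",(S<40)&(V>170),(355,178,372,216),.045)
rep("knob",(S<60)&(V>130),(370,160,390,182),.191)
E
```

```text
cam [0.378817   0.38062383 1.44759693]
cop [  9 143 160]
br [ 20 143 161]
st [128   8 135]
rest [ 30   4 212]
restsh [15  8 65]
knob [ 15   2 207]
board [ 10 169 101]
green [80 92 69]
copper [0.5059 0.3311] ((505.8478698730469, 330.9670715332031), (128.04092407226562, 29.251781463623047), 83.26548767089844) [0.0295 0.1288] 83.4 460 [254 208] [299 223]
brass [0.4741 0.3374] ((473.94171142578125, 337.310302734375), (127.85736083984375, 31.320775985717773), 83.22488403320312) [0.0313 0.1287] 83.4 494 [252 219] [297 234]
steel [0.5384 0.327 ] ((538.4225463867188, 326.9966735839844), (128.67250061035156, 31.17009735107422), 83.18460845947266) [0.0312 0.1286] 83.2 487 [256 197] [300 212]
rest [0.5467 0.0828] ((554.1648559570312, 82.7957534790039), (23.95618438720703, 83.38232421875), 81.62504577636719) [0.0236 0.0742] 166.1 203 [359 184] [370 213]
knob [0.6062 0.0749] ((606.2922973632812, 74.96501159667969), (20.506488800048828, 18.14022445678711), 89.864013671875) [0.0187 0.0198] 106.7 58 [375 167] [383 174]
```

Run:
```python
from h import *
from bench import arm
c=arm.camera("top");im=c["image"];hsv=cv2.cvtColor(im,cv2.COLOR_BGR2HSV)
S=hsv[...,1].astype(int);V=hsv[...,2].astype(int);m=(S<45)&(V>55)
L=[];Rr=[]
for v in range(186,211):
    u=np.nonzero(m[v,352:376])[0]+352
    L.append((u.min()-.5,v)); Rr.append((u.max()+.5,v))
L=ray(c,L,.045)[:,:2];Rr=ray(c,Rr,.045)[:,:2]
pl=np.polyfit(L[:,0],L[:,1],1);pr=np.polyfit(Rr[:,0],Rr[:,1],1)
pr2=np.polyfit(Rr[12:,0],Rr[12:,1],1)
print(pl,pr,pr2, "deg",np.degrees(np.arctan([pl[0],pr[0],pr2[0]])))
f=ray(c,[(363.2,213.3)],.045)[0];k=np.array([.6062,.0750])
print("front",f,"knob",k,np.linalg.norm(k-f[:2]),np.degrees(np.arctan2(*(k-f[:2])[::-1])))
for x in (.52,.55,f[0]): print(x,np.polyval(pl,x),np.polyval(pr,x))
# side view rest
s=arm.camera("side");hs=cv2.cvtColor(s["image"],cv2.COLOR_BGR2HSV)
def proj(c,X): p=c["R"]@X+c["t"];q=c["intrinsics"]@p;return (q/q[2])[:2].round(1)
for n,X in dict(front=f,anvil=[*k,.045],knob=[*k,.177],cop=[.506,.331,.028]).items(): print(n,proj(s,np.array(X)))
a=s["image"][120:210,240:330].copy()
for X in (f,[*k,.045],[*k,.191]):
    p=proj(s,np.array(X));cv2.circle(a,(int(p[0]-240),int(p[1]-120)),1,(0,0,255),-1)
cv2.imwrite("pics/c3.png",cv2.resize(a,(600,600),interpolation=cv2.INTER_NEAREST))
```

```text
[-0.18581876  0.2018717 ] [-0.16421545  0.15898763] [-0.12303487  0.1371323 ] deg [-10.52657049  -9.32561961  -7.0141283 ]
front [0.51039308 0.08787371 0.045     ] knob [0.6062 0.075 ] 0.09666797874369454 -7.653073141175907
0.52 0.10524594919450364 0.07359559937419528
0.55 0.09967138643987028 0.06866913584419093
0.5103930810507746 0.10703109494654142 0.07517320390216416
front [295.9 180.1]
anvil [274.1 172.8]
knob [274.7 140.4]
cop [265.5 216.6]
```

View pics/c3.png

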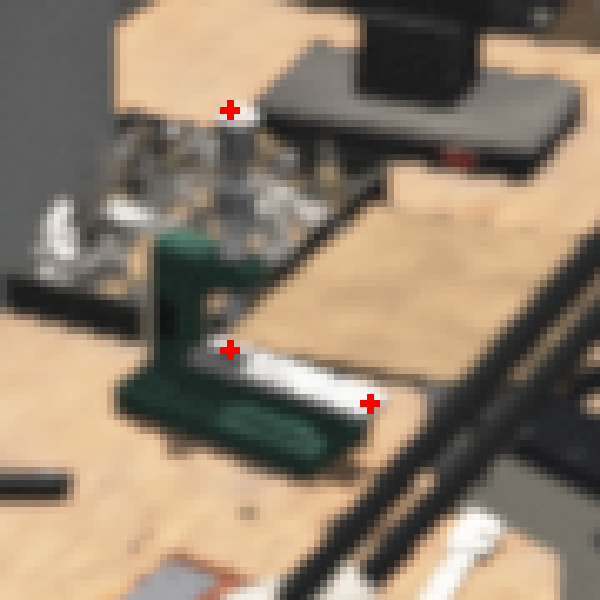

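Markers agree with the side view: rest front, anvil and knob sit on the micrometer, whose heading is about -7.7°. The plan is to push copper toward -y from its +y end, grip the -y end, then place it. First I need a helper to convert targets into tool shifts.

```bash
cat > g.py <<'E'
import sys,numpy as np
from bench import arm
from scipy.spatial.transform import Rotation as Ro
# usage: g.py x y z ydeg  -> tool shift cm and spin from measured pose
s=arm.state();R=Ro.from_rotvec(s["tool_rot"]).as_matrix()
print("t",s["clock"],"ee",s["ee_pos"].round(4),"yaw_y",np.degrees(np.arctan2(R[1,1],R[0,1])).round(1),"F",s["force"].round(1),"q6",s["joint_positions"][5].round(2),"w",round(s["width"],3),"tilt",R[:,2].round(3))
if len(sys.argv)>4:
    x,y,z,a=map(float,sys.argv[1:5])
    cur=np.arctan2(R[1,1],R[0,1]);d=(cur-np.radians(a))
    d=(d+np.pi)%(2*np.pi)-np.pi
    print("shift cm",(R.T@(np.array([x,y,z])-s["ee_pos"])*100).round(2),"spin",round(d,3))
E
python3 g.py .517 .4255 .12 83.4
```

```text
t 0.25 ee [0.2058 0.5098 0.2432] yaw_y 68.0 F [ 0.1 -0.6 -1. ] q6 -0.2 w 1.0 tilt [-0.    -0.001 -1.   ]
shift cm [-32.02   3.85  12.32] spin -0.269
```

Request:
carry_out:
  xyz:
    - [-3,0.4,0]
    - [-7,0.9,1]
    - [-11.5,1.4,2.5]
    - [-16,1.9,4]
    - [-20.5,2.5,6]
    - [-25,3,8]
    - [-29,3.5,10]
    - [-32,3.9,12.3]
  spin: [-0.03,-0.07,-0.11,-0.15,-0.19,-0.23,-0.26,-0.27]
  hand: 0
  force: 20

```text
clock: 1.05
ee_pos: [0.5201, 0.4252, 0.1199]
tool_rot: [0.179, 3.135, 0.001]
force: [0.5, 0.2, 0.3]
width: 0.362
gripper_force: 0.0
```

```bash
python3 g.py .517 .4255 .0415 83.4
```

```text
t 1.05 ee [0.5201 0.4252 0.1199] yaw_y 83.4 F [0.5 0.2 0.3] q6 -0.94 w 0.362 tilt [ 0.001  0.    -1.   ]
shift cm [ 0.32 -0.01  7.84] spin 0.001
```

Request:
carry_out:
  xyz:
    - [0,0,0]
    - [0,0,1.5]
    - [0,0,3]
    - [0,0,4.5]
    - [0,0,6]
    - [0,0,7.2]
    - [0,0,7.7]
    - [0,0,7.7]
  spin: [0,0,0,0,0,0,0,0]

```text
clock: 1.85
ee_pos: [0.5166, 0.4262, 0.0426]
tool_rot: [-0.178, -3.135, 0.002]
force: [0.6, 0.1, -0.2]
width: 0.008
gripper_force: 0.0
```

```bash
python3 g.py .517 .4255 .0415 83.4
python3 - <<'E'
from bench import arm
import cv2
i=arm.camera("top")["image"][170:260,235:325];cv2.imwrite("pics/p1.png",cv2.resize(i,(600,600),interpolation=cv2.INTER_CUBIC))
E
```

```text
t 1.85 ee [0.5166 0.4262 0.0426] yaw_y 83.5 F [ 0.6  0.1 -0.2] q6 -0.93 w 0.008 tilt [-0.001 -0.001 -1.   ]
shift cm [-0.05 -0.06  0.11] spin 0.002
```

View pics/p1.png

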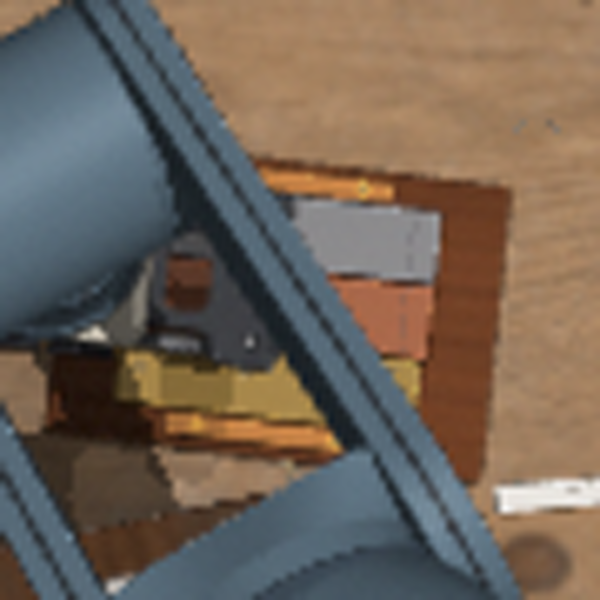

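The wrist hides the bar's +y end, but the gripper lies in line with the copper and its -y end shows at the crop's (430,320). Push.

Request:
carry_out:
  xyz:
    - [0,-0.5,0]
    - [0,-1,0]
    - [0,-1.4,0]
    - [0,-2,0]
    - [0,-2.6,0]
    - [0,-3.2,0]
    - [0,-3.6,0]
    - [0,-3.6,0]
  spin: [0,0,0,0,0,0,0,0]

```text
clock: 2.7
ee_pos: [0.5135, 0.3901, 0.0442]
tool_rot: [0.179, 3.136, 0.0]
force: [1.1, 1.4, 3.9]
width: 0.005
gripper_force: 1.8
```

```bash
cat > end.py <<'E'
from bench import arm
from h import *
c=arm.camera("top");hsv=cv2.cvtColor(c["image"],cv2.COLOR_BGR2HSV);H,S,V=[hsv[...,i].astype(int) for i in range(3)]
d=np.array([.115,.9934]);o=np.array([.5059,.3311])
for n,m in dict(cop=((H<=10)|(H>175))&(S>90)&(S<160)&(V>130),br=(H>18)&(H<32)&(S>100)&(V>100),st=(S<70)&(V>90)).items():
    v,u=np.nonzero(m[190:240,280:345]);P=ray(c,np.c_[u+280,v+190],.028)[:,:2]-o
    a=P@d;b=P@[d[1],-d[0]];off=dict(cop=0,br=-.0326,st=.0326)[n];k=abs(b-off)<.008
    print(n,"end along",np.percentile(a[k],3).round(4) if k.any() else None,k.sum())
E
python3 end.py; python3 g.py
```

```text
cop end along -0.0842 10
br end along -0.0566 78
st end along -0.0638 61
t 2.75 ee [0.5135 0.3901 0.0441] yaw_y 83.5 F [-0.3  0.5  3.8] q6 -0.98 w 0.005 tilt [ 0.001 -0.    -1.   ]
```

Request:
carry_out:
  xyz:
    - [0,-0.4,0]
    - [0,-0.9,0]
    - [0,-1.4,0]
    - [0,-1.8,0]
    - [0,-2.1,0]
    - [0,-2.3,0]
    - [0,-2.3,0]
  spin: [0,0,0,0,0,0,0]

```text
clock: 3.45
ee_pos: [0.5109, 0.3682, 0.0441]
tool_rot: [0.179, 3.135, 0.002]
force: [1.6, 5.0, 4.3]
width: 0.002
gripper_force: 3.0
```

```bash
python3 end.py; python3 g.py .513 .40 .15 83.4
```

```text
cop end along -0.1035 1
br end along -0.0595 71
st end along -0.0855 22
t 3.5 ee [0.5109 0.3682 0.0441] yaw_y 83.5 F [0.7 4.7 4. ] q6 -1.01 w 0.007 tilt [ 0.001  0.001 -1.   ]
shift cm [  0.15   3.2  -10.59] spin 0.001
```

Request:
carry_out:
  xyz:
    - [0,1,0]
    - [0,1.5,-1.5]
    - [0,1.8,-5]
    - [0,2,-9]
    - [0,2,-13]
    - [-1.5,2,-16]
    - [3,2,-16]
    - [6,2,-16]
  spin: [0,0,-0.1,-0.24,-0.38,-0.52,-0.66,-0.8]

```text
clock: 4.3
ee_pos: [0.4522, 0.3941, 0.2038]
tool_rot: [1.063, -2.955, 0.001]
force: [-0.6, 0.7, -0.3]
width: 0.006
gripper_force: 0.0
```

```bash
python3 end.py; python3 g.py .497 .2527 .15 173.4
python3 - <<'E'
from bench import arm
import cv2
i=arm.camera("top")["image"][170:260,250:370];cv2.imwrite("pics/p2.png",cv2.resize(i,(800,600),interpolation=cv2.INTER_CUBIC))
E
```

```text
cop end along -0.104 113
br end along -0.0245 11
st end along -0.0636 84
t 4.35 ee [0.4468 0.3945 0.2031] yaw_y 130.1 F [-4.2  0.3 -0.7] q6 -1.74 w 0.003 tilt [-0.006 -0.002 -1.   ]
shift cm [  5.27 -14.09   5.31] spin -0.755
```

View pics/p2.png

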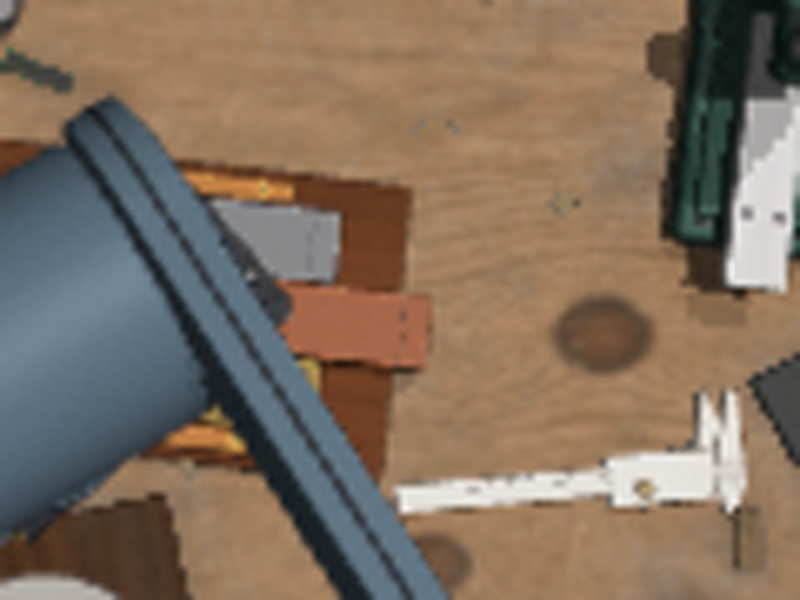

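The copper end is at the crop's (430,330), about 40 mm beyond the steel's (340,245), so roughly a third stands clear. I'll move over the clear end and turn for the grasp.

Request:
carry_out:
  xyz:
    - [0.5,-2,0]
    - [1.5,-4.5,0]
    - [2.5,-7,0]
    - [3.5,-9.5,1]
    - [4.3,-12,2.5]
    - [5,-14,4]
    - [5,-14,5]
    - [5,-14,5.3]
  spin: [-0.12,-0.26,-0.4,-0.54,-0.66,-0.74,-0.755,-0.755]
  hand: 0.6

```text
clock: 5.2
ee_pos: [0.5026, 0.2538, 0.1487]
tool_rot: [2.066, -2.362, -0.003]
force: [-0.2, -0.3, -0.3]
width: 0.592
gripper_force: 0.0
```

Request:
carry_out:
  xyz:
    - [0,0,0]
    - [0,0,0]
  spin: [0,0]

```text
clock: 5.4
ee_pos: [0.5033, 0.2553, 0.151]
tool_rot: [-2.073, 2.36, -0.0]
force: [-0.0, 0.7, -0.4]
width: 0.597
gripper_force: 0.0
```

```bash
python3 g.py .4966 .2506 .0415 173.4;python3 end.py
```

```text
t 5.4 ee [0.5033 0.2553 0.151 ] yaw_y 172.6 F [-0.   0.7 -0.4] q6 -2.74 w 0.597 tilt [ 0.  0. -1.]
shift cm [ 0.56  0.6  10.95] spin -0.014
cop end along None 0
br end along -0.0594 2
st end along -0.1677 46
```

Request:
carry_out:
  xyz:
    - [0.5,0.6,1.5]
    - [0.56,0.6,4]
    - [0.56,0.6,6.5]
    - [0.56,0.6,8.5]
    - [0.56,0.6,10]
    - [0.56,0.6,10.7]
    - [0.56,0.6,10.9]
    - [0.56,0.6,10.9]
  spin: [-0.014,-0.014,-0.014,-0.014,-0.014,-0.014,-0.014,-0.014]

```text
clock: 6.25
ee_pos: [0.4969, 0.25, 0.0422]
tool_rot: [-2.089, 2.345, -0.001]
force: [0.3, 0.0, 0.6]
width: 0.598
gripper_force: 0.0
```

Request:
carry_out:
  xyz:
    - [0,0,0]
    - [0,0,0]
    - [0,0,0]
    - [0,0,0]
    - [0,0,0]
    - [0,0,0]
  spin: [0,0,0,0,0,0]
  hand: 0.1
  force: 55

```text
clock: 6.85
ee_pos: [0.4971, 0.2497, 0.0422]
tool_rot: [-2.089, 2.345, -0.001]
force: [0.1, -1.0, 5.5]
width: 0.343
gripper_force: 55.0
```

```bash
python3 g.py
```

```text
t 6.85 ee [0.4971 0.2497 0.0422] yaw_y 173.4 F [ 0.1 -1.   5.5] q6 -2.76 w 0.343 tilt [ 0.001  0.    -1.   ]
```

Request:
carry_out:
  xyz:
    - [0,0,-0.4]
    - [0,0,-1.2]
    - [0,0,-2.4]
    - [0,0,-4]
    - [0,0,-6]
    - [0,0,-8]
    - [0,0,-9]
    - [0,0,-9]
  spin: [0,0,0,0,0,0,0,0]

```text
clock: 7.65
ee_pos: [0.4973, 0.2499, 0.1334]
tool_rot: [-2.088, 2.344, -0.002]
force: [0.2, 0.9, -6.0]
width: 0.338
gripper_force: 55.0
```

```bash
python3 g.py .43 .12 .13 128
python3 - <<'E'
from bench import arm
import cv2
i=arm.camera("side")["image"][120:240,230:390];cv2.imwrite("pics/p3.png",cv2.resize(i,(800,600),interpolation=cv2.INTER_CUBIC))
E
```

```text
t 7.65 ee [0.4973 0.2499 0.1334] yaw_y 173.4 F [ 0.2  0.9 -6. ] q6 -2.76 w 0.338 tilt [ 0.003  0.001 -1.   ]
shift cm [13.68  5.19  0.31] spin 0.792
```

View pics/p3.png

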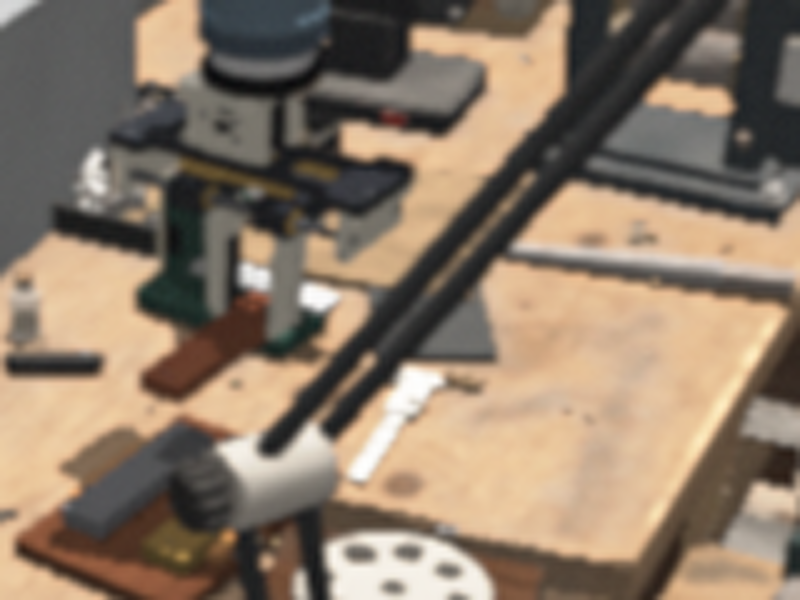

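Bar held (far end at crop (145,380)), other bars still in the rack. I'll check droop numerically.

```bash
cat > droop.py <<'E'
# bar in hand: endpoints of its far end in the side view against prediction for a level bar
from bench import arm
from h import *
from scipy.spatial.transform import Rotation as Ro
s=arm.state();R=Ro.from_rotvec(s["tool_rot"]).as_matrix();p=s["ee_pos"]
c=arm.camera("side")
def proj(X): q=c["intrinsics"]@(c["R"]@X+c["t"]);return q[:2]/q[2]
L=.1045
for dz in(0,-.005,-.01):
  print(dz,[proj(p-0*R[:,0]+sg*L*R[:,0]+w*R[:,1]*.016+np.array([0,0,-h+dz])).round(1).tolist() for sg in(-1,) for w in(-1,1) for h in(.0142,.0282)])
hsv=cv2.cvtColor(c["image"],cv2.COLOR_BGR2HSV);H,S,V=[hsv[...,i].astype(int) for i in range(3)]
m=np.uint8(((H<=9)|(H>175))&(S>110)&(V>60))
q=proj(p-.6*L*R[:,0]-[0,0,.02]).astype(int);print("mid",q,hsv[q[1],q[0]])
n,lab=cv2.connectedComponents(m);l=lab[q[1],q[0]]
v,u=np.nonzero(lab==l);print(l,len(u),"left",u.min(),v[u==u.min()],"bottom",v.max(),u[v==v.max()],"top",v.min())
E
sed -i 's/-0\*R\[:,0\]//' droop.py; python3 droop.py
```

```text
0 [[257.3, 194.0], [257.3, 197.9], [265.8, 197.1], [265.7, 201.0]]
-0.005 [[257.3, 195.4], [257.3, 199.3], [265.7, 198.5], [265.7, 202.4]]
-0.01 [[257.3, 196.8], [257.3, 200.6], [265.7, 199.9], [265.7, 203.7]]
mid [269 191] [  9 149 103]
2 186 left 260 [195 196 197] bottom 198 [262 263 264 265 266] top 179
```

```bash
python3 g.py .4565 .0951 .12 82.35
```

```text
t 7.75 ee [0.496  0.2495 0.1312] yaw_y 173.4 F [ 0.7  0.6 -4.9] q6 -2.76 w 0.339 tilt [-0.001 -0.    -1.   ]
shift cm [15.79  2.14  1.13] spin 1.589
```

Request:
carry_out:
  xyz:
    - [0.4,0.1,0]
    - [1.2,0.3,0]
    - [2.2,0.7,0]
    - [3.4,1.1,0]
    - [4.6,1.5,0]
    - [5.8,1.9,0]
    - [7,2.2,0]
    - [8.2,2.4,0]
  spin: [0.04,0.12,0.22,0.32,0.42,0.52,0.62,0.72]

```text
clock: 8.55
ee_pos: [0.4617, 0.1704, 0.1302]
tool_rot: [1.122, -2.931, -0.001]
force: [-0.2, 0.3, -5.5]
width: 0.335
gripper_force: 55.0
```

```bash
python3 g.py .4565 .0951 .12 82.35
```

```text
t 8.55 ee [0.4617 0.1704 0.1302] yaw_y 131.9 F [-0.2  0.3 -5.5] q6 -2.18 w 0.335 tilt [-0.003 -0.    -1.   ]
shift cm [ 5.41 -5.26  1.03] spin 0.865
```

Request:
carry_out:
  xyz:
    - [0.9,-0.9,0]
    - [1.8,-1.8,0.2]
    - [2.7,-2.7,0.4]
    - [3.5,-3.5,0.6]
    - [4.3,-4.3,0.8]
    - [5,-4.9,1]
    - [5.3,-5.2,1]
    - [5.4,-5.3,1]
  spin: [0.1,0.22,0.34,0.46,0.58,0.7,0.8,0.85]

```text
clock: 9.35
ee_pos: [0.4575, 0.0949, 0.1203]
tool_rot: [-0.187, -3.133, -0.0]
force: [0.3, 0.3, -5.0]
width: 0.337
gripper_force: 55.0
```

Request:
carry_out:
  xyz:
    - [0,0,0]
    - [0,0,0]
  spin: [0,0]

```text
clock: 9.55
ee_pos: [0.4581, 0.0955, 0.1209]
tool_rot: [-0.178, -3.135, -0.0]
force: [-1.2, 0.0, -5.1]
width: 0.335
gripper_force: 55.0
```

```bash
python3 g.py .4565 .0951 .08 82.35
python3 - <<'E'
from bench import arm
from h import *
c=arm.camera("top");im=c["image"];hsv=cv2.cvtColor(im,cv2.COLOR_BGR2HSV)
H,S,V=[hsv[...,i].astype(int) for i in range(3)]
m=np.uint8(((H<=10)|(H>175))&(S>90)&(V>60))
z=arm.state()["ee_pos"][2]-.0142
p,r,s,d,k,uv=blob(c,m,(335,150,385,225),z);print(p,r,k,uv.min(0),uv.max(0),np.degrees(np.arctan2(d[1],d[0])))
cv2.imwrite("pics/p4.png",cv2.resize(im[140:260,300:460],(800,600),interpolation=cv2.INTER_CUBIC))
c=arm.camera("side");cv2.imwrite("pics/p4s.png",c["image"])
E
python3 droop.py
```

```text
t 9.55 ee [0.4581 0.0955 0.1209] yaw_y 83.5 F [-1.2  0.  -5.1] q6 -1.49 w 0.335 tilt [-0.002  0.    -1.   ]
shift cm [ 0.14 -0.06  4.09] spin 0.02
[0.53541551 0.09056126] ((533.2550048828125, 90.07261657714844), (30.518882751464844, 58.10773849487305), 77.21333312988281) 202 [362 192] [374 214] 168.22432573908318
0 [[286.4, 159.8], [286.3, 163.2], [281.7, 163.0], [281.6, 166.4]]
-0.005 [[286.4, 161.0], [286.3, 164.5], [281.6, 164.2], [281.5, 167.7]]
-0.01 [[286.3, 162.2], [286.2, 165.7], [281.6, 165.4], [281.5, 168.9]]
mid [293 165] [  8 149 200]
1 84 left 284 [164] bottom 169 [298 299 300 301 302] top 162
```

Request:
carry_out:
  xyz:
    - [0.1,-0.05,1]
    - [0.1,-0.05,2]
    - [0.1,-0.05,3]
    - [0.1,-0.05,3.7]
    - [0.1,-0.05,4.2]
    - [0.1,-0.05,4.4]
    - [0.1,-0.05,4.5]
    - [0.1,-0.05,4.5]
  spin: [0.02,0.02,0.02,0.02,0.02,0.02,0.02,0.02]

```text
clock: 10.5
ee_pos: [0.4579, 0.095, 0.0768]
tool_rot: [0.211, 3.134, -0.0]
force: [-0.3, -0.2, -4.6]
width: 0.339
gripper_force: 55.0
```

```bash
python3 g.py .489 .0906 .0732 82.35; python3 droop.py
```

```text
t 10.5 ee [0.4579 0.095  0.0768] yaw_y 82.3 F [-0.3 -0.2 -4.6] q6 -1.47 w 0.339 tilt [ 0. -0. -1.]
shift cm [-3.14 -0.02  0.36] spin -0.001
0 [[286.6, 170.3], [286.5, 173.7], [281.8, 173.6], [281.7, 176.9]]
-0.005 [[286.6, 171.5], [286.5, 174.9], [281.8, 174.8], [281.7, 178.1]]
-0.01 [[286.5, 172.7], [286.4, 176.1], [281.7, 176.0], [281.6, 179.3]]
mid [293 176] [  9 150 197]
2 101 left 284 [174 175] bottom 180 [295 296 297 298 299 300 301 302] top 172
```

Request:
carry_out:
  xyz:
    - [0,0,0.1]
    - [0,0,0.2]
    - [0,0,0.3]
    - [0,0,0.4]
    - [0,0,0.4]
  spin: [0,0,0,0,0]

```text
clock: 11.05
ee_pos: [0.4577, 0.0951, 0.0729]
tool_rot: [0.211, 3.134, -0.0]
force: [-1.7, -0.4, -1.1]
width: 0.336
gripper_force: 55.0
```

Request:
carry_out:
  xyz:
    - [0,0,0.05]
    - [0,0,0.1]
    - [0,0,0.1]
  spin: [0,0,0]

```text
clock: 11.35
ee_pos: [0.4577, 0.0951, 0.0719]
tool_rot: [0.211, 3.134, 0.0]
force: [-4.0, -0.2, 3.1]
width: 0.34
gripper_force: 55.0
```

```bash
python3 g.py .5136 .0873 .0732 82.35; python3 droop.py
```

```text
t 11.35 ee [0.4577 0.0951 0.0719] yaw_y 82.3 F [-4.  -0.2  3.1] q6 -1.47 w 0.34 tilt [ 0.  0. -1.]
shift cm [-5.65 -0.02 -0.12] spin -0.001
0 [[286.6, 171.5], [286.5, 174.9], [281.8, 174.8], [281.7, 178.1]]
-0.005 [[286.6, 172.7], [286.5, 176.0], [281.8, 176.0], [281.7, 179.3]]
-0.01 [[286.5, 173.9], [286.4, 177.2], [281.8, 177.2], [281.7, 180.5]]
mid [293 177] [  9 150 179]
1 109 left 284 [174 175 176] bottom 181 [297 299 300 301 302] top 172
```

Request:
carry_out:
  xyz:
    - [-0.5,0,-0.05]
    - [-1.2,0,-0.05]
    - [-2,0,-0.05]
    - [-2.8,0,-0.05]
    - [-3.6,0,-0.05]
    - [-4.2,0,-0.05]
    - [-4.6,0,-0.05]
    - [-4.6,0,-0.05]
  spin: [0,0,0,0,0,0,0,0]

```text
clock: 12.2
ee_pos: [0.5005, 0.0894, 0.073]
tool_rot: [-0.211, -3.129, -0.0]
force: [-14.0, 0.8, 19.1]
width: 0.338
gripper_force: 55.0
```

```bash
python3 g.py .5136 .0873 .0732 82.35
```

```text
t 12.2 ee [0.5005 0.0894 0.073 ] yaw_y 82.3 F [-14.    0.8  19.1] q6 -1.48 w 0.338 tilt [-0.006  0.001 -1.   ]
shift cm [-1.32 -0.04 -0.03] spin -0.001
```

```bash
python3 - <<'E'
from bench import arm
import cv2,numpy as np
a=cv2.resize(arm.camera("side")["image"][140:200,250:330],(800,600),interpolation=cv2.INTER_CUBIC)
cv2.imwrite("pics/p5.png",a)
E
python3 droop.py
```

```text
0 [[277.0, 168.3], [276.9, 171.6], [272.1, 171.5], [272.1, 174.8]]
-0.005 [[277.0, 169.5], [276.9, 172.8], [272.1, 172.7], [272.1, 176.0]]
-0.01 [[276.9, 170.7], [276.9, 174.0], [272.1, 173.9], [272.0, 177.2]]
mid [283 174] [  8 149 168]
1 98 left 274 [173] bottom 179 [290 291] top 170
```

View pics/p5.png

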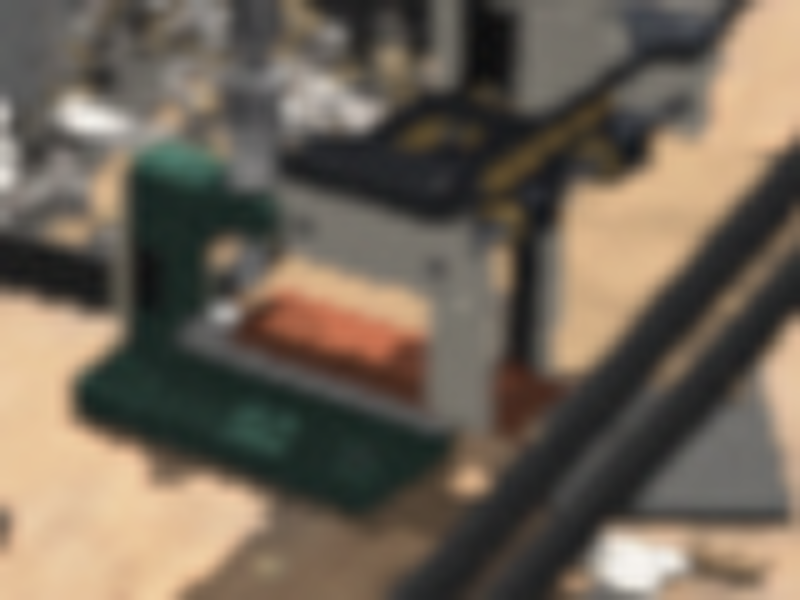

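The bar lies on the rest with its end at the spindle (crop (240,330)), slightly tilted and catching. I'll back off, let go so that it lies flat, then regrip and slide it in.

Request:
carry_out:
  xyz:
    - [0.4,0,0]
    - [0.8,0,-0.05]
    - [1.2,0,-0.05]
    - [1.2,0,-0.05]
  spin: [0,0,0,0]

```text
clock: 12.7
ee_pos: [0.4922, 0.0904, 0.0731]
tool_rot: [0.212, 3.132, -0.0]
force: [2.1, 0.5, 2.0]
width: 0.337
gripper_force: 55.0
```

Request:
carry_out:
  xyz:
    - [0,0,0]
    - [0,0,0]
    - [0,0,0]
    - [0,0,0]
    - [0,0,0]
  spin: [0,0,0,0,0]
  hand: 0.5

```text
clock: 13.2
ee_pos: [0.4911, 0.0905, 0.0724]
tool_rot: [-0.212, -3.134, -0.0]
force: [0.0, -0.1, -0.2]
width: 0.5
gripper_force: 0.0
```

```bash
python3 g.py .5136 .0873 .0732 82.35;  python3 droop.py
```

```text
t 13.2 ee [0.4911 0.0905 0.0724] yaw_y 82.3 F [ 0.  -0.1 -0.2] q6 -1.48 w 0.5 tilt [-0.001  0.    -1.   ]
shift cm [-2.27 -0.02 -0.08] spin -0.001
0 [[279.1, 169.0], [279.0, 172.3], [274.3, 172.2], [274.2, 175.5]]
-0.005 [[279.1, 170.2], [279.0, 173.5], [274.2, 173.3], [274.2, 176.7]]
-0.01 [[279.1, 171.4], [279.0, 174.6], [274.2, 174.5], [274.1, 177.9]]
mid [286 175] [  8 149 180]
1 99 left 276 [172 173 174] bottom 179 [290 291 292] top 170
```

Request:
carry_out:
  xyz:
    - [0,0,0]
    - [0,0,0]
    - [0,0,0]
    - [0,0,0]
    - [0,0,-0.03]
    - [0,0,-0.03]
  spin: [0,0,0,0,0,0]
  hand: 0.1
  force: 30

```text
clock: 13.85
ee_pos: [0.4914, 0.0904, 0.0728]
tool_rot: [-0.212, -3.134, 0.0]
force: [0.7, -0.3, -3.9]
width: 0.34
gripper_force: 30.0
```

Request:
carry_out:
  xyz:
    - [-0.3,0,0]
    - [-0.7,0,0]
    - [-1.1,0,0]
    - [-1.5,0,0]
    - [-1.9,0,0]
    - [-2.2,0,0]
    - [-2.4,0,0]
    - [-2.4,0,0]
  spin: [0,0,0,0,0,0,0,0]

```text
clock: 14.65
ee_pos: [0.5158, 0.0871, 0.0729]
tool_rot: [0.212, 3.134, -0.0]
force: [0.3, 0.2, -2.9]
width: 0.34
gripper_force: 30.0
```

```bash
python3 g.py .5136 .0873 .0732 82.35;  python3 droop.py
```

```text
t 14.65 ee [0.5158 0.0871 0.0729] yaw_y 82.3 F [ 0.3  0.2 -2.9] q6 -1.48 w 0.34 tilt [ 0.001 -0.    -1.   ]
shift cm [ 0.22 -0.01 -0.03] spin -0.001
0 [[273.7, 167.1], [273.6, 170.4], [268.8, 170.2], [268.7, 173.5]]
-0.005 [[273.7, 168.2], [273.6, 171.5], [268.8, 171.4], [268.7, 174.7]]
-0.01 [[273.6, 169.4], [273.6, 172.7], [268.8, 172.6], [268.7, 175.9]]
mid [280 173] [  9 150 150]
1 99 left 270 [170 171 172] bottom 177 [285 287] top 169
```

Request:
carry_out:
  xyz:
    - [-0.15,0,0]
    - [-0.3,0,0.02]
    - [-0.3,0,0.03]
  spin: [0,0,0]

```text
clock: 15.0
ee_pos: [0.5182, 0.0868, 0.0726]
tool_rot: [-0.212, -3.134, 0.0]
force: [-0.3, -0.3, -1.2]
width: 0.345
gripper_force: 30.0
```

Request:
carry_out:
  xyz:
    - [0,0,0]
    - [0,0,0]
    - [0,0,0]
    - [0,0,-1]
    - [0,0,-3]
    - [0,0,-6]
    - [0,0,-10]
    - [0,0,-14]
  spin: [0,0,0,0,0,0,0,0]
  hand: 0.5

```text
clock: 15.8
ee_pos: [0.5178, 0.0869, 0.2147]
tool_rot: [0.212, 3.134, -0.0]
force: [0.2, 0.8, 1.0]
width: 0.498
gripper_force: 0.0
```

```bash
python3 g.py .6057 .075 .26 175
python3 - <<'E'
from bench import arm
from h import *
c=arm.camera("side");im=c["image"];hsv=cv2.cvtColor(im,cv2.COLOR_BGR2HSV);H,S,V=[hsv[...,i].astype(int) for i in range(3)]
m=np.uint8(((H<=10)|(H>175))&(S>110)&(V>60))
n,lab,st,ce=cv2.connectedComponentsWithStats(m[150:200,262:320]);i=1+st[1:,4].argmax();print(st[i]+np.array([262,150,0,0,0]))
A=np.array([.6052,.0751]);u=np.array([.9911,-.1331]);w=np.array([.1331,.9911])
for e in(.010,.016,.022):
  for l in(-.016,.016):
    for z in(.045,.059):
      X=np.r_[A+e*u+l*w,z];q=c["intrinsics"]@(c["R"]@X+c["t"]);print(e,l,z,(q[:2]/q[2]).round(1))
cv2.imwrite("pics/p6.png",cv2.resize(im[130:200,255:335],(800,600)))
E
```

```text
t 15.8 ee [0.5178 0.0869 0.2147] yaw_y 82.3 F [0.2 0.8 1. ] q6 -1.48 w 0.498 tilt [ 0. -0. -1.]
shift cm [-8.87  0.   -4.53] spin -1.618
[270 169  32  13 173]
0.01 -0.016 0.045 [274.5 170.6]
0.01 -0.016 0.059 [274.6 167.3]
0.01 0.016 0.045 [269.7 173.8]
0.01 0.016 0.059 [269.7 170.5]
0.016 -0.016 0.045 [273.2 170.2]
0.016 -0.016 0.059 [273.3 166.9]
0.016 0.016 0.045 [268.4 173.3]
0.016 0.016 0.059 [268.4 170. ]
0.022 -0.016 0.045 [271.9 169.8]
0.022 -0.016 0.059 [272.  166.5]
0.022 0.016 0.045 [267.1 172.9]
0.022 0.016 0.059 [267.1 169.6]
```

View pics/p6.png

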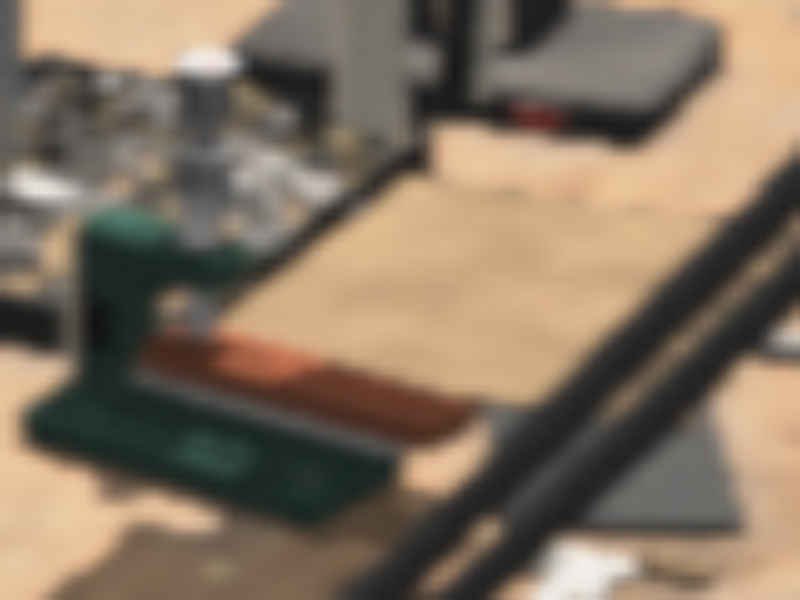

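The bar lies flat on the rest, its end (140,350) well past the spindle (203,320). Now to the knob.

Request:
carry_out:
  xyz:
    - [0,0,-3]
    - [0,0,-4.5]
    - [-1.5,0,-4.5]
    - [-3,0,-4.5]
    - [-4.5,0,-4.5]
    - [-6,0,-4.5]
    - [-7.5,0,-4.5]
    - [-8.9,0,-4.5]
  spin: [-0.13,-0.26,-0.39,-0.52,-0.65,-0.78,-0.91,-1.04]

```text
clock: 16.65
ee_pos: [0.607, 0.0748, 0.2583]
tool_rot: [-1.381, 2.821, -0.001]
force: [0.2, 0.1, -0.5]
width: 0.501
gripper_force: 0.0
```

Request:
carry_out:
  xyz:
    - [0,0,0]
    - [0,0,0]
    - [0,0,0]
    - [0,0,0]
    - [0,0,0]
    - [0,0,0]
  spin: [-0.13,-0.26,-0.39,-0.5,-0.5,-0.5]

```text
clock: 17.25
ee_pos: [0.6063, 0.0749, 0.2581]
tool_rot: [-2.026, 2.4, -0.001]
force: [-0.6, 0.5, -0.0]
width: 0.499
gripper_force: 0.0
```

```bash
python3 g.py .6057 .075 .186 171
```

```text
t 17.25 ee [0.6063 0.0749 0.2581] yaw_y 170.3 F [-0.6  0.5 -0. ] q6 -3.03 w 0.499 tilt [ 0.001 -0.    -1.   ]
shift cm [-0.    0.07  7.21] spin -0.012
```

Request:
carry_out:
  xyz:
    - [0,0,1]
    - [0,0,2.5]
    - [0,0,4]
    - [0,0,5.5]
    - [0,0,6.5]
    - [0,0,7.1]
    - [0,0,7.2]
    - [0,0,7.2]
  spin: [0,0,0,0,0,0,0,0]

```text
clock: 18.05
ee_pos: [0.6065, 0.0749, 0.1859]
tool_rot: [-2.03, 2.398, -0.0]
force: [-0.2, -0.4, 0.3]
width: 0.5
gripper_force: 0.0
```

Request:
carry_out:
  xyz:
    - [0,0,0]
    - [0,0,0]
    - [0,0,0]
    - [0,0,0]
    - [0,0,0]
  spin: [0,0,0,0,0]
  hand: 0.1
  force: 20

```text
clock: 18.55
ee_pos: [0.6062, 0.0749, 0.186]
tool_rot: [-2.03, 2.397, -0.0]
force: [-1.8, 0.0, 2.5]
width: 0.23
gripper_force: 20.0
```

```bash
python3 g.py; python3 -c "
from bench import arm;print(arm.state()['torque'])"
```

```text
t 18.55 ee [0.6062 0.0749 0.186 ] yaw_y 170.5 F [-1.8  0.   2.5] q6 -3.04 w 0.23 tilt [ 0.  0. -1.]
[ 0.1174619   0.37706924 -0.03912217]
```

Request:
carry_out:
  xyz:
    - [0,0,0]
    - [0,0,0]
    - [0,0,0]
    - [0,0,0]
    - [0,0,0]
    - [0,0,0]
    - [0,0,0]
    - [0,0,0]
  spin: [0.13,0.27,0.41,0.55,0.69,0.83,0.97,1.11]

```text
clock: 19.35
ee_pos: [0.6058, 0.0754, 0.186]
tool_rot: [0.453, -3.108, -0.001]
force: [-3.0, 2.3, 3.7]
width: 0.231
gripper_force: 20.0
```

```bash
python3 g.py; python3 -c "
from bench import arm;print(arm.state()['torque'])"
```

```text
t 19.35 ee [0.6058 0.0754 0.186 ] yaw_y 106.6 F [-3.   2.3  3.7] q6 -1.92 w 0.231 tilt [-0.001  0.001 -1.   ]
[0.35264028 0.51653708 0.01309245]
```

Request:
carry_out:
  xyz:
    - [0,0,0]
    - [0,0,0]
    - [0,0,0]
    - [0,0,0]
    - [0,0,0]
    - [0,0,0]
    - [0,0,0]
    - [0,0,0]
  spin: [0.14,0.28,0.42,0.56,0.7,0.84,0.98,1.12]

```text
clock: 20.15
ee_pos: [0.6059, 0.076, 0.186]
tool_rot: [-1.266, -2.874, -0.002]
force: [-2.2, 3.2, 3.3]
width: 0.234
gripper_force: 20.0
```

```bash
python3 g.py; python3 -c "
from bench import arm;print(arm.state()['torque'])"
```

```text
t 20.15 ee [0.6059 0.076  0.186 ] yaw_y 42.4 F [-2.2  3.2  3.3] q6 -0.8 w 0.234 tilt [-0.001  0.002 -1.   ]
[ 0.55712807  0.43496869 -0.00281707]
```

Request:
carry_out:
  xyz:
    - [0,0,0]
    - [0,0,0]
    - [0,0,0]
    - [0,0,0]
    - [0,0,0]
    - [0,0,0]
    - [0,0,0]
    - [0,0,0]
  spin: [0.14,0.28,0.42,0.56,0.7,0.84,0.98,1.12]

```text
clock: 20.95
ee_pos: [0.6065, 0.0761, 0.186]
tool_rot: [-2.599, -1.762, -0.003]
force: [0.4, 3.5, 1.7]
width: 0.232
gripper_force: 20.0
```

```bash
python3 g.py; python3 -c "
from bench import arm;print(arm.state()['torque'])"
```

```text
t 20.95 ee [0.6065 0.0761 0.186 ] yaw_y -21.7 F [0.4 3.5 1.7] q6 0.32 w 0.232 tilt [ 0.001  0.002 -1.   ]
[0.70091167 0.1560619  0.0779865 ]
```

Request:
carry_out:
  xyz:
    - [0,0,0]
    - [0,0,0]
    - [0,0,0]
    - [0,0,0]
    - [0,0,0]
    - [0,0,0]
    - [0,0,0]
    - [0,0,0]
  spin: [0.14,0.28,0.42,0.56,0.7,0.84,0.98,1.12]

```text
clock: 21.75
ee_pos: [0.6069, 0.0756, 0.186]
tool_rot: [-3.139, -0.112, -0.003]
force: [0.8, 2.6, 0.7]
width: 0.233
gripper_force: 20.0
```

```bash
python3 g.py; python3 -c "
from bench import arm;print(arm.state()['torque'])"
```

```text
t 21.75 ee [0.6069 0.0756 0.186 ] yaw_y -85.9 F [0.8 2.6 0.7] q6 1.44 w 0.233 tilt [ 0.002  0.001 -1.   ]
[0.37088198 0.03260698 0.04532749]
```

Request:
carry_out:
  xyz:
    - [0,0,0]
    - [0,0,0]
    - [0,0,0]
    - [0,0,0]
    - [0,0,0]
    - [0,0,0]
    - [0,0,0]
    - [0,0,0]
  spin: [0.14,0.28,0.42,0.56,0.7,0.84,0.98,1.12]

```text
clock: 22.55
ee_pos: [0.6066, 0.075, 0.1861]
tool_rot: [-2.719, 1.573, -0.001]
force: [-0.4, -0.1, 1.0]
width: 0.235
gripper_force: 20.0
```

```bash
python3 g.py
python3 - <<'E'
from bench import arm
from h import *
print(arm.state()['torque'])
c=arm.camera("side");im=c["image"];cv2.imwrite("pics/p7.png",im)
# spindle column pixels beneath upper arm, before (p6 crop scale ~10) vs now
a=cv2.imread("pics/side0.png")
for v in range(156,170): print(v,im[v,272:278].mean(1).astype(int),cv2.cvtColor(im[v:v+1,272:278],cv2.COLOR_BGR2HSV)[0,:,1])
E
```

```text
t 22.55 ee [0.6066 0.075  0.1861] yaw_y -150.1 F [-0.4 -0.1  1. ] q6 2.56 w 0.235 tilt [ 0.001  0.    -1.   ]
[0.1126813  0.21405915 0.03651993]
156 [ 89 107 119 120 117 133] [19  7  4  2 19 56]
157 [ 74 101 118 120 113 114] [26  5  4  4 13 49]
158 [ 61  87 103 105  91  73] [39  9  2  2  3 17]
159 [42 51 58 60 53 41] [64 37 21 20 27 55]
160 [35 34 34 35 35 33] [91 87 87 81 85 89]
161 [33 33 34 36 34 36] [78 78 81 85 93 79]
162 [37 41 39 35 37 39] [59 50 64 75 71 57]
163 [64 68 57 48 50 54] [57 48 21 38 28 27]
164 [110 110  91  76  70  63] [80 65 32 13 18 44]
165 [133 124 106  96  80  73] [80 63 29  5 12 64]
166 [111 100  99  99  93 106] [66 44 10  3 35 84]
167 [ 90  88  98 102 110 138] [74 53 10 14 64 94]
168 [ 90  96 100 102 114 139] [102  78  22  19  79 107]
169 [66 80 93 94 90 99] [107  62  18  16  71 124]
```

Request:
carry_out:
  xyz:
    - [0,0,0]
    - [0,0,0]
    - [0,0,0]
    - [0,0,0]
  spin: [0.14,0.28,0.4,0.4]

```text
clock: 23.0
ee_pos: [0.6064, 0.0749, 0.1861]
tool_rot: [-2.36, 2.074, -0.001]
force: [-1.4, 0.5, 3.5]
width: 0.233
gripper_force: 20.0
```

Request:
carry_out:
  xyz:
    - [0,0,0]
    - [0,0,0]
    - [0,0,0]
    - [0,0,0]
  spin: [0,0,0,0]
  hand: 0.5

```text
clock: 23.4
ee_pos: [0.6063, 0.0748, 0.1854]
tool_rot: [2.359, -2.074, -0.0]
force: [-0.4, -0.3, -0.4]
width: 0.49
gripper_force: 0.0
```

Request:
carry_out:
  xyz:
    - [0,0,-1]
    - [0,0,-3]
    - [0,0,-5]
    - [0,0,-7]
    - [0,0,-9]
    - [0,0,-10]
    - [0,0,-10]
    - [0,0,-10]
  spin: [0,0,0,0,-0.12,-0.24,-0.36,-0.48]

```text
clock: 24.2
ee_pos: [0.6067, 0.0749, 0.2872]
tool_rot: [-2.787, 1.447, -0.003]
force: [-0.7, 0.2, 0.8]
width: 0.501
gripper_force: 0.0
```

```bash
python3 g.py .40 .25 .28 -120
```

```text
t 24.2 ee [0.6067 0.0749 0.2872] yaw_y -144.9 F [-0.7  0.2  0.8] q6 2.47 w 0.501 tilt [ 0.002 -0.    -1.   ]
shift cm [-26.22   6.83   0.68] spin -0.434
```

Request:
carry_out:
  xyz:
    - [-3,0.8,0]
    - [-7,1.8,0]
    - [-11,2.9,0]
    - [-15,3.9,0]
    - [-19,5,0]
    - [-22.5,5.9,0]
    - [-25,6.5,0]
    - [-26,6.8,0]
  spin: [-0.05,-0.1,-0.16,-0.22,-0.28,-0.34,-0.4,-0.43]

```text
clock: 25.0
ee_pos: [0.4004, 0.2509, 0.2867]
tool_rot: [-3.031, 0.821, -0.001]
force: [0.2, 0.5, 0.1]
width: 0.5
gripper_force: 0.0
```

Run:
```python
from bench import arm
from h import *
c=arm.camera("top");im=c["image"];b=cv2.imread("pics/top0.png")
for n,i in(("before",b),("now",im)):
    k=i[160:182,368:392].astype(int);red=k[...,2]-k[...,1]
    r=red>45;v,u=np.nonzero(r&(k[...,2]>120));print(n,list(zip(u+368,v+160,red[v,u])))
    g=(np.ptp(k,axis=2)<25)&(k.mean(2)>140);v,u=np.nonzero(g);print(" grey centre",u.mean()+368,v.mean()+160,len(u))
s=arm.camera("side")["image"];cv2.imwrite("pics/p8.png",s);cv2.imwrite("pics/p8t.png",im)
p6=cv2.imread("pics/p6.png");o=cv2.resize(p6,(80,70),interpolation=cv2.INTER_AREA)
for n,i in(("before",o),("now",s[130:200,255:335])):
    h=cv2.cvtColor(i,cv2.COLOR_BGR2HSV);print(n)
    for r in range(30,41): print(r+130,h[r,16:24,1],h[r,16:24,2])
hsv=cv2.cvtColor(im,cv2.COLOR_BGR2HSV);H,S,V=[hsv[...,i].astype(int) for i in range(3)]
for n,m,box in(("brass",(H>18)&(H<32)&(S>100)&(V>100),(245,215,304,240)),("steel",(S<70)&(V>90),(250,190,305,216))):
    r=blob(c,np.uint8(m),box,.028);print(n,r[0],r[4])
r=blob(c,np.uint8(((H<=10)|(H>175))&(S>90)&(V>60)),(345,150,385,235),.059);print("copper",r[0],r[1])
print(cv2.absdiff(b,im).max(2)[150:250,310:395].mean())
```

```text
before [(np.int64(378), np.int64(171), np.int64(84)), (np.int64(377), np.int64(172), np.int64(56)), (np.int64(378), np.int64(172), np.int64(96)), (np.int64(377), np.int64(173), np.int64(106))]
 grey centre 378.97727272727275 170.29545454545453 44
now [(np.int64(378), np.int64(171), np.int64(53)), (np.int64(379), np.int64(171), np.int64(74)), (np.int64(378), np.int64(172), np.int64(120)), (np.int64(378), np.int64(173), np.int64(106)), (np.int64(378), np.int64(174), np.int64(73))]
 grey centre 378.67391304347825 170.30434782608697 46
before
160 [85 85 79 74 80 85 88 73] [42 42 42 45 51 57 58 59]
161 [77 81 81 87 91 85 82 60] [40 41 41 41 45 48 50 51]
162 [62 42 40 58 71 62 49 29] [41 43 45 44 43 45 47 52]
163 [38 54 45 21 32 32 31 43] [54 71 73 61 55 56 57 65]
164 [69 75 60 28 13 22 47 71] [ 93 119 114  90  76  71  71  86]
165 [73 75 58 24  8 21 64 88] [119 143 128 105  92  84  91 124]
166 [61 64 44 10  8 40 82 92] [108 123 110 101  99 103 128 166]
167 [59 72 54 20 26 67 95 96] [ 91 106 103 100 107 130 166 196]
168 [ 85  99  83  43  51  91 111 109] [ 90 108 107 100 111 143 181 205]
169
[... 357 characters left out ...]
2 53 56 63]
164 [76 78 64 32 10 18 45 74] [ 97 127 124  96  75  72  68  79]
165 [76 78 62 28  5  9 61 91] [128 156 139 110  94  81  83 123]
166 [60 66 42 10  3 34 84 93] [111 124 109 100  99  98 125 168]
167 [54 74 54 10 12 65 96 96] [ 89 104 100  98 103 129 168 199]
168 [ 83 102  78  18  23  86 112 109] [ 92 115 115 102 109 145 187 208]
169 [123 110  61  19  28  90 131 136] [ 77  86  92  95 101 127 162 191]
170 [144 129  86  46  51 103 145 149] [ 69  69  77  83  85  92 120 152]
brass [0.48969058 0.39688248] 10
steel [0.53851027 0.32719851] 487
copper [0.55522416 0.08231188] ((555.0919189453125, 82.67640686035156), (31.83747673034668, 81.82765197753906), 82.27738189697266)
29.159882352941178
```

```bash
python3 -c "
from bench import arm;print(arm.job_done())"
```

```text
the job is handed in; nothing more can be done
None
```

The job is handed in at about 25 s: the copper bar lies flat on the work rest, clamped under the spindle. The knob's mark shows about 6 rad clockwise, so the ratchet slipped by at least 2.8 rad. The steel bar hasn't moved, but the arm hid the brass bar in the last top view, so its final position wasn't confirmed.

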